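# Load the tape stand and lock its cap

## Task

Load the tape stand: put the paper tape roll over the hub onto its sprung seat, then the blue washer on the roll, then the orange cap. Feel for the cross pin so that the cap's slot drops over it, press the cap down gently against the spring (never with more than about 40 N), turn it a quarter turn and let go, so that the pin sits in the cap's cross groove and the stack stays clamped. Leave the carton, the jar and the mug where they are.

Things in the scene. Friction and masses are not known exactly. Their poses are not given: they have to be found in the camera images.
- stand: tape stand, fixed to the table: grey base plate 130 x 110 x 14 mm (x, y, z), a low steel cutter rail (top at 25 mm) along its -x edge. Origin: centre of the underside, on the hub's axis. Round the hub is a black sprung seat, a disc of 48 mm diameter, its top 30 mm above the origin when unloaded; a roll on it has its underside there. A lamp's arm hangs low over the table behind the stand
- hub_top (a point): middle of the top of the stand's aluminium hub, 69 mm above the stand's origin; axes as the stand's. The hub is 27 mm in diameter, its top edge chamfered 3 mm; an 8 mm shaft rises from it to the cross pin
- pin_centre (a point): centre of the stand's horizontal steel cross pin (8 mm thick, 23 mm long), on the hub's axis, 84 mm above the stand's origin (pin from 80 to 88 mm). The point's axes are the stand's, NOT the pin's: the pin's direction is not measured; it differs from the stand's x axis by up to 0.4 rad either way (any yaw in this range) and is held stiffly, the cap does not turn it
- seat (a joint): travel of the sprung seat, m: 0 = up, grows as it is pressed down, hard stop at 0.0105. Spring: 3 N at the start of travel plus 1.2 N per mm (9 N at 5 mm, 15.6 N at the stop)
- tape_roll: roll of printed paper tape, white with yellow figures, 52 mm diameter, 27 mm high, bore about 32 mm. Origin: centre of its underside, z up. It starts flat on the table
- washer: blue plastic ring, 46 mm outer diameter, 31 mm bore, 10 mm high. Origin: centre of its underside, z up. It starts flat on the table
- cap: orange round cap, 48 mm diameter, 26 mm high, about 60 g, right way up on the table. Origin: centre of its underside, z up. Below it has a skirt (bore 31 mm, 14 mm deep) that fits over the hub. Height of its underside over the stand's origin: 74 mm lying on top of the pin, 67 mm dropped over the pin onto the washer, below 59 mm free to turn under the pin, 62 mm locked
- cap_floor (a point): centre of the top of the cap's inner floor (floor 14 to 18 mm above the underside). A slot 14 x 31 mm runs through the floor along the cap's x axis; it drops over the pin when in line with it within about 0.2 rad. Four lands 2.5 mm high on the floor leave a groove 13 mm wide along the cap's y axis, where the pin comes to sit after a quarter turn either way
- cap_top (a point): centre of the cap's top rim, 26 mm above its underside; two black marks on the rim show the ends of the slot (cap's x axis). Grip the cap across its 48 mm outside
- tea_carton: upright tea carton 46 x 56 x 174 mm at the back left, bystander; origin centre of underside
- water_jar: glass jar 64 mm diameter, 80 mm high, on the left, bystander; origin centre of underside
- mug: white coffee mug, 86 mm high, near left, bystander; origin centre of underside
Not all that is in view belongs to the job. Of the things shaped like the cap, the orange one is meant. There is more than one size of the tape_roll; the job needs the smaller.

How it is judged:
By the outcome, as a careful person would: the job done as asked, in the order asked, and still so for the second after the job is handed in, with the robot touching nothing.
It also fails if it takes over 72 s, if anything falls off the work surface, if the arm or the gripper's body presses on something with over 40 N, if the wrist force passes 120 N, or if a joint passes its speed limit or range.

## Robot

A 6-joint arm with a two-finger parallel gripper is mounted at the origin on a cart in front of the work surface, level with it; the furniture and walls round the work are solid. World frame = base frame: x ahead of the robot, y to its left, z up, the work surface at z = 0. Lengths are in m, angles in rad, forces in N, time in s.
With the tool pointing down it reaches from about 0.425 to 0.95 m from the base axis. Payload 14.7 kg.
Tool frame: the origin (TCP) lies on the centre line of the jaws, within the pads' length; the fingertips stand 8 mm ahead of it and the grasp point (between the pads) lies 11 mm behind it (ctrl.tip_reach is the distance from the TCP to the fingertips, in m); z points along the fingers, y is the line along which they close (so a half turn about z gives the same grasp; the last joint's range is limited). The gripper opens to 85 mm and grips with 20 to 120 N. Pads are 22 mm wide; open, the fingers measure 114 mm over their backs; the gripper's body (76 mm by 85 mm) begins 54 mm behind the grasp point. The pads swing forward as they close: fully open they stand 13 mm farther back than shut.
Start: joints at [-1.293, 0.48, 1.596, -0, 1.065, -0.047], TCP at [0.207, -0.616, 0.239] pointing down, gripper open.
Joint ranges: [-2.75, 2.75], [-0.82, 2.05], [0.23, 2.67], [-1.56, 4.7], [0.09, 2.69], [-2.92, 2.92]. Speed limits (rad/s): [1.89, 1.89, 2.39, 3.01, 3.01, 3.01].

## Interface

Orientations are given as a 3x3 rotation matrix whose columns are the frame's x, y, z axes.
In Python, from rig import ctrl, imaging gives the robot as it stands.
- The arm moves only by the tool step_arm, never from a script. Its argument "steps" is text: rows parted by semicolons, each of 5 numbers parted by spaces: the opening, from 0 (shut) to 1 (fully open), then the shift along the world's x, y, z in fractions of the full range, 1 being 0.8 m, then the turn about the world's z in parts of the range, where 1.0 means pi rad. A call has 1 to 8 rows; each row is the pose to reach, as a shift and turn from the pose commanded when the call began; what a row does not reach only later rows make up. A row lasts 1/8 s, in which the tool goes at most 62.5 mm and 10.7 degrees, less where a joint would pass 70% of its speed; a pose out of reach is approached as far as the arm can. A shift or turn number past 1, either way, is cut back to 1. A call with a gripper value outside its range is refused whole. The fingers move at their own pace and stop on an object; "grip_force" is the grip in N (left out, the last holds). Time passes only in rows, so rows that repeat a pose let the fingers close. It gives the time, the measured TCP pose, the force, the opening and the grip force at its end, in the units of the state.
- ctrl.read_state(): the state, without advancing time (a new reading comes with each control period).
- imaging.capture(name): name is "side" or "top" or "wrist"; returns a dict with "pixels" (480x640x3 uint8, blue, green, red), "fx", "fy", "cx", "cy" (pixels), "origin" and "orientation" of the camera in the world; the wrist camera has in their place "T_tool_cam" (4x4, takes a point from camera to tool coordinates, whose origin is the TCP and whose axes are the flange's). Camera axes: x right, y down, z forward; pixel columns grow to the right and rows downward; lengths in m; the calibration is good to about 2 mm. The wrist camera is an equidistant fisheye: a pixel r from the principal point sees the ray r / f radians off the axis. A picture is of the moment at which its call begins: read the wrist's pose just before it. There is no depth.
- ctrl.hand_in(): hands the job in; it is judged then, once.
The state is a dict: "t": time; "joint_pos": joint angles; "joint_velocities": joint speeds; "joint_efforts": joint torques, N m; "position": TCP position; "ee_rot": TCP orientation; "wrist_force": force on the tool from outside, world axes, zero at the start; "ft_torque": the same for the moment, N m; "finger_gap": finger opening in m; "gripper_force": force on a finger pad.
Only numpy, scipy, OpenCV 4.12 (cv2) and the standard library are available. Lean on these libraries where they do the work, as an engineer would, in place of code of your own. Each camera call takes 0.05 s, during which the arm holds its last target. There are 200 camera calls.

## Working session

There is one attempt and no reset: what is moved stays moved. The work goes in short steps, Python scripts to look and compute and a tool call to move; the robot and the scene stay as the last step left them, time stands still between calls to the robot, and variables do not carry over. Pictures are saved under pics/ and viewed, at most 11 in all, crops included, and the job is handed in when it is done.

Besides the shell and the picture viewer there is one more tool, called after "Emit:" by a JSON object that holds its "fn" and its "kwargs", one argument or row to a line. step_arm: Moves the arm, as the interface text tells. Its arguments: {"type":"object","properties":{"steps":{"type":"string"},"grip_force":{"type":"number"}},"required":["steps"]}

```bash
ls; mkdir -p pics
cat > h.py <<'E'
import numpy as np, cv2, pickle
from rig import ctrl, imaging
def ray(c,u,v):
    d=np.array([(u-c["cx"])/c["fx"],(v-c["cy"])/c["fy"],1.0]); return np.array(c["origin"]),np.array(c["orientation"])@d
def plane(c,u,v,z):
    o,d=ray(c,u,v); return o+d*(z-o[2])/d[2]
def proj(c,p):
    q=np.array(c["orientation"]).T@(np.array(p)-np.array(c["origin"])); return c["fx"]*q[0]/q[2]+c["cx"],c["fy"]*q[1]/q[2]+c["cy"]
E
python3 - <<'E'
from h import *
for n in("top","side"):
    c=imaging.capture(n); cv2.imwrite(f"pics/{n}0.png",c["pixels"]); pickle.dump(c,open(n+"0.pkl","wb"))
    print(n,c["fx"],c["cx"],c["cy"],np.round(c["origin"],3),np.round(c["orientation"],3).tolist())
E
```

```text
pics
top 446.4015013295281 316.78651046100913 243.92306790581353 [ 0.428 -0.029  1.234] [[0.026, -0.994, 0.108], [-0.999, -0.029, -0.027], [0.03, -0.107, -0.994]]
side 486.17138033450703 323.15006278006774 247.95415064453923 [ 0.41  -0.932  0.703] [[0.988, -0.106, 0.115], [-0.155, -0.561, 0.813], [-0.022, -0.821, -0.571]]
```

View pics/top0.png

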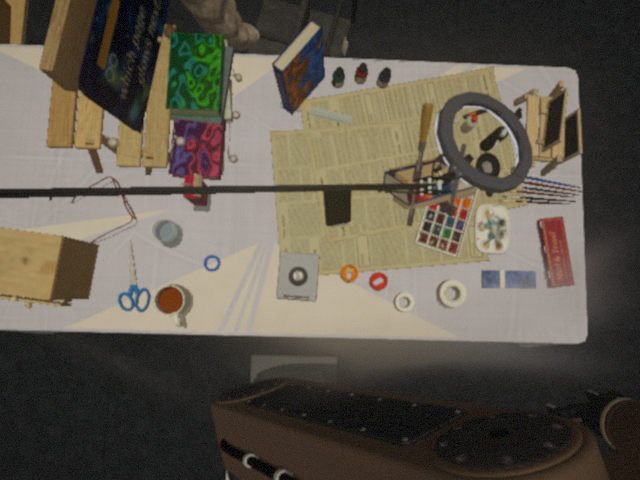

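View pics/side0.png

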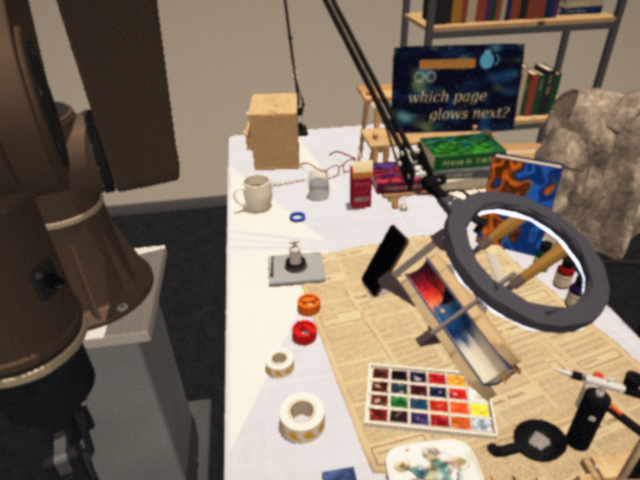

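The top view shows the stand at (298,276), orange cap (349,272), red decoy (379,281), small roll (403,301), large roll (452,292) and washer (212,263). The side view shows them at stand (296,262), cap (309,304), small roll (280,362) and washer (297,217).

```bash
cat > m.py <<'E'
from h import *
def comp(m,near):
    n,l,s,ce=cv2.connectedComponentsWithStats(m.astype(np.uint8)); 
    best=min((i for i in range(1,n) if s[i,4]>15),key=lambda i:np.hypot(*(ce[i]-near)))
    return l==best
def masks(im):
    h=cv2.cvtColor(im,cv2.COLOR_BGR2HSV); H,S,V=[h[...,i].astype(int) for i in range(3)]
    return dict(washer=(H>100)&(H<130)&(S>110),cap=(H>6)&(H<18)&(S>170)&(V>120))
if __name__=="__main__":
    guess=dict(top=dict(washer=(212,263),cap=(349,272)),side=dict(washer=(297,217),cap=(309,304)))
    for n in("top","side"):
        c=pickle.load(open(n+"0.pkl","rb")); M=masks(c["pixels"])
        for k in M:
            m=comp(M[k],guess[n][k]); pts=np.argwhere(m)[:,::-1].astype(np.float32)
            hull=cv2.convexHull(pts); z=dict(washer=.01,cap=.026)[k]
            w=np.array([plane(c,*p[0],z)[:2] for p in hull],np.float32)
            print(n,k,m.sum(),"bbox",pts.min(0),pts.max(0),"circ",cv2.minEnclosingCircle(w))
    t=pickle.load(open("top0.pkl","rb")); s=pickle.load(open("side0.pkl","rb"))
    for nm,u,v,z in(("stand base c",298,276,.014),("pin",298,274,.088),("roll",403.5,301,.027),("big",452,292,.03)):
        print(nm,plane(t,u,v,z).round(3))
    for nm,u,v,z in(("pin",295,245,.088),("roll",280,355,.027)):print("side",nm,plane(s,u,v,z).round(3))
    def crop(c,u,v,w,h,f): return cv2.resize(c["pixels"][v:v+h,u:u+w],None,fx=f,fy=f,interpolation=cv2.INTER_CUBIC)
    a=crop(t,265,240,160,75,5); b=crop(s,240,225,100,75,4); d=crop(s,240,320,100,75,4)
    cv2.imwrite("pics/crop1.png",np.vstack([a,np.hstack([b,d])[:225]]))
E
python3 m.py
```

```text
top washer 39 bbox [204. 256.] [219. 269.] circ ((0.5014880299568176, 0.22417455911636353), 0.020574478432536125)
top cap 132 bbox [341. 265.] [357. 280.] circ ((0.4837048351764679, -0.15001849830150604), 0.022609515115618706)
side washer 60 bbox [290. 213.] [304. 220.] circ ((0.5024910569190979, 0.2185484766960144), 0.022586338222026825)
side cap 364 bbox [298. 294.] [319. 314.] circ ((0.4851331114768982, -0.1649172306060791), 0.03311095014214516)
stand base c [ 0.471 -0.013  0.014]
pin [ 0.474 -0.014  0.088]
roll [ 0.411 -0.299  0.027]
big [ 0.439 -0.431  0.03 ]
side pin [ 0.474 -0.033  0.088]
side roll [ 0.414 -0.298  0.027]
```

View pics/crop1.png

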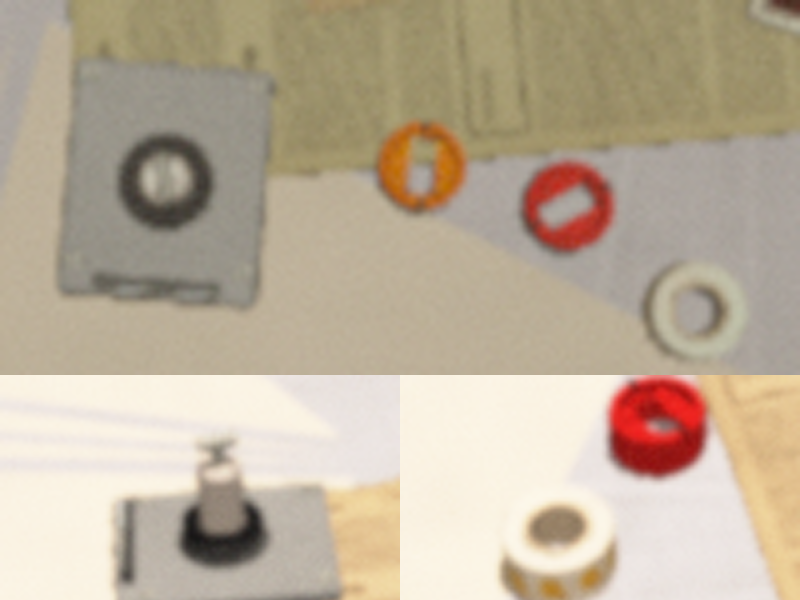

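The crop shows the seat centre at top (298.2,276.2), cap (349.4,273.2) with its slot roughly along world x, and roll (404.2,302). Next I work out where the lamp arm is and go over the roll with the wrist camera.

Run:
```python
from h import *
t=pickle.load(open("top0.pkl","rb")); s=pickle.load(open("side0.pkl","rb"))
def tri(a,b):
    o1,d1=ray(t,*a);o2,d2=ray(s,*b);A=np.array([d1,-d2]).T;k=np.linalg.lstsq(A,o2-o1,rcond=None)[0]
    p,q=o1+k[0]*d1,o2+k[1]*d2;return ((p+q)/2).round(3),np.linalg.norm(p-q).round(3)
print("dark plate",tri((337,205),(384,260)))
o,a=ray(t,50,191.5);_,b=ray(t,370,187);n=np.cross(a,b)
for p in((345,20),(375,75),(400,130),(425,178)):
    o2,d=ray(s,*p);k=n@(o-o2)/(n@d);print("lamp",(o2+k*d).round(3))
for nm,u,v,z in(("seat",298.2,276.2,.03),("cap",349.4,273.2,.026),("roll",404.2,302,.027)):print(nm,plane(t,u,v,z).round(4))
st=ctrl.read_state();print(np.round(st["ee_rot"],3).tolist(),np.round(st["position"],4),st["wrist_force"],st["finger_gap"])
```

```text
dark plate (array([ 0.659, -0.111,  0.077]), np.float64(0.0))
lamp [ 0.591 -0.008  0.541]
lamp [ 0.612 -0.155  0.483]
lamp [ 0.63  -0.248  0.425]
lamp [ 0.643 -0.337  0.387]
seat [ 0.4701 -0.0135  0.03  ]
cap [ 0.4821 -0.1518  0.026 ]
roll [ 0.4085 -0.3014  0.027 ]
[[0.948, 0.319, -0.0], [0.319, -0.948, 0.001], [0.0, -0.001, -1.0]] [ 0.2073 -0.6157  0.2387] [-0.16827929 -0.73409064  0.02890159] 0.08558514328354926
```

Units first: shifts go in shares of 0.8 m and turns go in shares of pi rad. So 0.317 m is 0.3963, -0.03 m is -0.0375.

Emit:
{"fn": "step_arm", "kwargs": {
  "steps": "1 0.0375 0.0688 0 0;1 0.075 0.1375 0 0;1 0.1125 0.2 -0.0125 0;1 0.15 0.2625 -0.025 0;1 0.1875 0.3125 -0.0375 0;1 0.225 0.3625 -0.05 0;1 0.255 0.3963 -0.0625 0;1 0.255 0.3963 -0.0625 0"
}}

```text
t: 1.1
position: [0.4122, -0.2969, 0.1885]
ee_rot: [[0.947, 0.322, -0.001], [0.322, -0.947, 0.001], [-0.001, -0.001, -1.0]]
wrist_force: [-0.6, -0.6, 0.9]
finger_gap: 0.0854
gripper_force: 0.0
```

```bash
cat >> h.py <<'E'
def wcap(name):
    st=ctrl.read_state(); c=imaging.capture("wrist"); R=np.array(st["ee_rot"]); p=np.array(st["position"]); T=np.array(c["T_tool_cam"])
    c["origin"]=p+R@T[:3,3]; c["orientation"]=R@T[:3,:3]; c["st"]=st
    pickle.dump(c,open(name+".pkl","wb")); cv2.imwrite(f"pics/{name}.png",c["pixels"]); return c
def wplane(c,u,v,z):
    x,y=(u-c["cx"]),(v-c["cy"]); r=np.hypot(x,y); th=r/c["fx"]; k=np.sin(th)/max(r,1e-9)
    d=c["orientation"]@np.array([x*k,y*k,np.cos(th)]); o=c["origin"]; return o+d*(z-o[2])/d[2]
def wproj(c,p):
    q=c["orientation"].T@(np.array(p)-c["origin"]); th=np.arctan2(np.hypot(q[0],q[1]),q[2]); r=np.hypot(q[0],q[1])
    return c["fx"]*th*q[0]/r+c["cx"],c["fx"]*th*q[1]/r+c["cy"]
E
python3 - <<'E'
from h import *
c=wcap("w1"); print(c["fx"],c["fy"],c["cx"],c["cy"],c["st"]["position"],np.round(c["st"]["ee_rot"],3).tolist(),np.round(c["T_tool_cam"],3).tolist())
print(wproj(c,[.41,-.3,.027]),wproj(c,[.484,-.15,.026]))
E
```

```text
371.64829954431775 371.64829954431775 323.91579334465627 237.24128533059914 [ 0.41223607 -0.29690669  0.18850926] [[0.947, 0.322, -0.001], [0.322, -0.947, 0.001], [-0.001, -0.001, -1.0]] [[0.0, -0.959, -0.282, 0.071], [1.0, 0.0, -0.0, -0.001], [0.0, -0.282, 0.959, -0.134], [0.0, 0.0, 0.0, 1.0]]
(np.float64(328.04859027827075), np.float64(222.57767598117223)) (np.float64(184.07269037060618), np.float64(83.86177323321797))
```

View pics/w1.png

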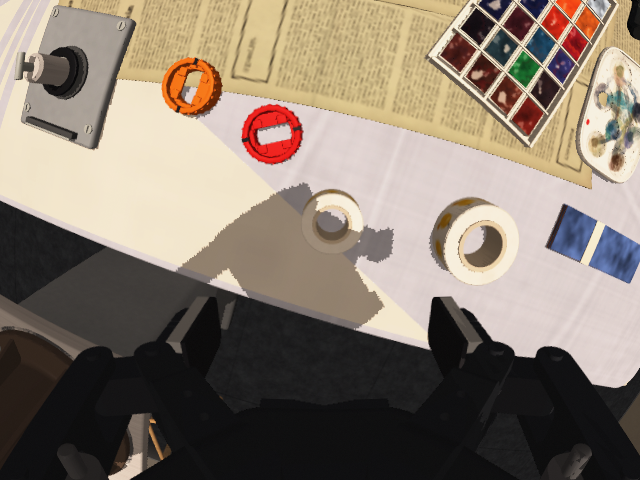

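The wrist view shows the small roll with its outline at columns 302–364 and rows 189–254. The orange cap is at (191,86), the red one at (271,134) and the stand's hub at (55,68).

Run:
```python
from h import *
c=pickle.load(open("w1.pkl","rb"))
print("roll",wplane(c,333,221.5,.027),[wplane(c,*p,.027)[:2].round(4) for p in((302,221),(364,221),(333,189),(333,254))])
print("cap",wplane(c,192,85,.026)); print("tip",ctrl.tip_reach)
# bore top rim circle check
h=cv2.cvtColor(c["pixels"],cv2.COLOR_BGR2HSV);
m=((h[...,0]<20)&(h[...,1]>200)&(h[...,2]>130)).astype(np.uint8)
m[:, :150]=0;m[:,230:]=0;m[140:]=0;m[:50]=0
hull=cv2.convexHull(np.argwhere(m)[:,::-1].astype(np.float32));print(m.sum(),hull.reshape(-1,2).min(0),hull.reshape(-1,2).max(0))
w=np.array([wplane(c,*p[0],.026)[:2] for p in hull],np.float32);print(cv2.minEnclosingCircle(w))
```

```text
roll [ 0.41217448 -0.30354968  0.027     ] [array([ 0.4044, -0.2793]), array([ 0.4209, -0.3276]), array([ 0.4377, -0.2947]), array([ 0.3856, -0.3128])]
cap [ 0.48470535 -0.15724198  0.026     ]
tip 0.008
1597 [162.  58.] [216. 114.]
((0.4839073717594147, -0.1540098935365677), 0.02449030429124832)
```

Scaled: -0.175 m is -0.2188, -0.155 m is -0.1938.

Emit:
{"fn": "step_arm", "kwargs": {
  "steps": "1 0 -0.0075 -0.075 0;1 0 -0.0075 -0.15 0;1 0 -0.0075 -0.1938 0;1 0 -0.0075 -0.2188 0;1 0 -0.0075 -0.2188 0;0 0 -0.0075 -0.2188 0;0 0 -0.0075 -0.2188 0;0 0 -0.0075 -0.2188 0",
  "grip_force": 25
}}

```text
t: 2.15
position: [0.4119, -0.3056, 0.0155]
ee_rot: [[0.948, 0.319, 0.001], [0.319, -0.948, -0.001], [0.001, 0.002, -1.0]]
wrist_force: [-2.7, -1.5, 7.6]
finger_gap: 0.0511
gripper_force: 24.6
```

Scaled: 0.15 m is 0.1875, 0.13 m is 0.1625.

Emit:
{"fn": "step_arm", "kwargs": {
  "steps": "0 0 0 0 0;0 0 0 0 0;0 0 0 0 0;0 0 0 0.0375 0;0 0.0125 0.025 0.1 0;0 0.025 0.0875 0.1625 0;0 0.0313 0.15 0.1875 0;0 0.0313 0.1875 0.1875 0"
}}

```text
t: 3.15
position: [0.4377, -0.1534, 0.1672]
ee_rot: [[0.947, 0.32, 0.005], [0.32, -0.947, -0.002], [0.004, 0.003, -1.0]]
wrist_force: [-0.5, -0.2, -0.9]
finger_gap: 0.0515
gripper_force: 27.3
```

Run:
```python
from h import *
c=wcap("w2"); print(c["st"]["position"],c["st"]["finger_gap"],c["st"]["joint_velocities"])
print(wproj(c,[.47,-.0135,.088]),wproj(c,[.47,-.0135,.069]))
```

```text
[ 0.43769161 -0.1534358   0.16716783] 0.05148492712297387 [ 0.44525896 -0.07157683  0.19643528 -0.00562766 -0.1074582   0.44088726]
(np.float64(128.92560748793466), np.float64(134.9286141486238)) (np.float64(142.3486113241168), np.float64(134.12214225014856))
```

View pics/w2.png

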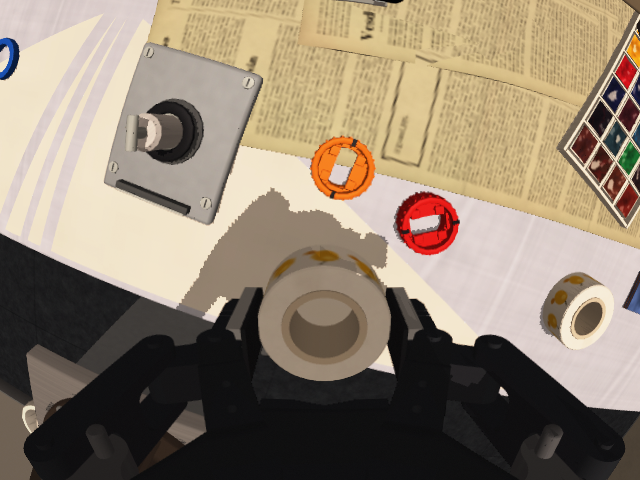

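The roll is held between the pads with its bore centred at (324,322). The pin and hub are visible at about (132,132) and the cap at (343,168). I'll move nearer to the stand, square up the tool and look again.

Scaled: 0.054 m is 0.0675, 0.04 m is 0.05, -0.32 rad is -0.1019.

Emit:
{"fn": "step_arm", "kwargs": {
  "steps": "0 0 0.025 0.0125 -0.0318;0 0 0.05 0.025 -0.0637;0 0.0025 0.0675 0.025 -0.1019;0 0.0025 0.0675 0.025 -0.1019;0 0.0025 0.0675 0.025 -0.1019;0 0.0025 0.0675 0.025 -0.1019"
}}

```text
t: 3.95
position: [0.4384, -0.1015, 0.1844]
ee_rot: [[1.0, 0.006, 0.0], [0.006, -1.0, -0.0], [0.0, 0.0, -1.0]]
wrist_force: [-0.3, -0.5, -1.5]
finger_gap: 0.0507
gripper_force: 27.3
```

Run:
```python
from h import *
c=wcap("w3"); print(c["st"]["position"],np.round(c["st"]["ee_rot"],3).tolist(),np.abs(c["st"]["joint_velocities"]).max(),c["st"]["joint_pos"])
print(wproj(c,[.47,-.0135,.088]),wproj(c,[.47,-.0135,.069]),wproj(c,[.47,-.0135,.030]))
u,v=map(int,wproj(c,[.47,-.0135,.05]))
u0,v0=max(u-100,0),max(v-75,0);print(u0,v0)
cv2.imwrite("pics/w3c.png",cv2.resize(c["pixels"][v0:v0+150,u0:u0+200],None,fx=4,fy=4,interpolation=cv2.INTER_CUBIC))
```

```text
[ 0.4383966  -0.10149519  0.18435844] [[1.0, 0.006, 0.0], [0.006, -1.0, -0.0], [0.0, 0.0, -1.0]] 0.01017039162746515 [-2.94840017e-01  2.78897138e-01  2.09756213e+00 -9.24411280e-05
  7.65004267e-01  1.27025791e+00]
(np.float64(191.38533609387875), np.float64(195.1449283358354)) (np.float64(200.41928064586793), np.float64(190.413258831606)) (np.float64(215.69829255586689), np.float64(182.53565671203998))
108 111
```

View pics/w3c.png

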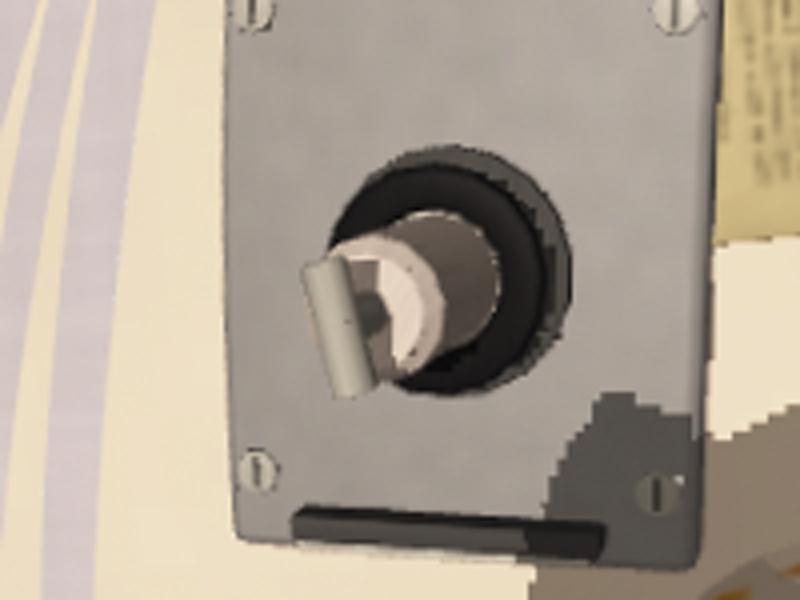

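The crop shows the pin from (327,262) to (357,393). The four screws are at (252,8), (677,12), (257,471) and (657,494), and the hub's right edge is at (447,310).

Run:
```python
from h import *
c=pickle.load(open("w3.pkl","rb"))
f=lambda x,y,z:wplane(c,x/4+108,y/4+111,z)[:2]
for z in(.084,.086,.088):
    a,b=f(325,261,z),f(360,393,z);d=a-b;print(z,"pin",((a+b)/2).round(4),np.linalg.norm(d).round(4),"yaw",np.arctan2(d[1],d[0]).round(3))
S=[f(*p,.015) for p in((252,8),(677,12),(257,471),(657,494))];print("screws",np.mean(S,0).round(4),np.round(S,4).tolist())
d=S[0]-S[2];print("yaw",np.arctan2(d[1],d[0]), np.arctan2(*(-(S[1]-S[0])[::-1]*[1,-1])[::-1]))
print("hub edges r,t,b",f(447,310,.066),f(385,237,.066),f(400,380,.066))
print("seat l,t,b,r",f(330,260,.03),f(430,165,.03),f(440,395,.03),f(547,280,.03))
# grey plate mask corners
T=np.array(c["T_tool_cam"]);p=wplane(c,324.5,322,c["st"]["position"][2]+.0115);print("roll in hand",p-c["st"]["position"])
w2=pickle.load(open("w2.pkl","rb"));
for u,v in((324.5,324.5),):
    p=wplane(w2,u,v,w2["st"]["position"][2]+.0115)-w2["st"]["position"];print("roll w2 tool",np.array(w2["st"]["ee_rot"]).T@p)
```

```text
0.084 pin [ 0.4709 -0.0137] 0.023 yaw 0.21
0.086 pin [ 0.4712 -0.0144] 0.0228 yaw 0.21
0.088 pin [ 0.4715 -0.0152] 0.0226 yaw 0.21
screws [ 0.4758 -0.0135] [[0.5295, 0.0298], [0.5238, -0.0625], [0.4274, 0.0352], [0.4224, -0.0566]]
yaw -0.053173150415399946 -0.06242037193475167
hub edges r,t,b [ 0.47060649 -0.02710849] [ 0.4839087  -0.01617189] [ 0.4580867  -0.01752184]
seat l,t,b,r [0.47595149 0.00804962] [ 0.49444635 -0.01434629] [ 0.4475422  -0.01420912] [ 0.47077849 -0.03773171]
roll in hand [0.0017149  0.00060467 0.0115    ]
roll w2 tool [ 0.00090441 -0.00069777 -0.01149888]
```

Hub axis is about (0.471, −0.014) and the pin yaw about +0.21 rad. The pin measures 23 mm, which matches.

Scaled: -0.11 m is -0.1375, 0.0875 m is 0.1094.

Emit:
{"fn": "step_arm", "kwargs": {
  "steps": "0 0.0188 0.0563 0 0;0 0.0394 0.1094 0 0;0 0.0394 0.1094 -0.0375 0;0 0.0394 0.1094 -0.075 0;0 0.0394 0.1094 -0.1063 0;0 0.0394 0.1094 -0.125 0;0 0.0394 0.1094 -0.1375 0;0 0.0394 0.1094 -0.1375 0"
}}

```text
t: 5.0
position: [0.4707, -0.0137, 0.0741]
ee_rot: [[1.0, 0.005, 0.001], [0.005, -1.0, -0.0], [0.001, 0.0, -1.0]]
wrist_force: [3.1, 0.4, -1.8]
finger_gap: 0.051
gripper_force: 27.2
```

Scaled: -0.027 m is -0.0338, 0.001 m is 0.0013.

Emit:
{"fn": "step_arm", "kwargs": {
  "steps": "0 0.0013 0 0 0;0 0.0013 0 -0.015 0;0 0.0013 0 -0.025 0;0 0.0013 0 -0.0338 0;0 0.0013 0 -0.0338 0"
}}

```text
t: 5.62
position: [0.4711, -0.0135, 0.0467]
ee_rot: [[1.0, 0.005, -0.0], [0.005, -1.0, 0.0], [-0.0, -0.0, -1.0]]
wrist_force: [4.4, 1.1, -4.3]
finger_gap: 0.0508
gripper_force: 27.1
```

Scaled: 0.14 m is 0.175, 0.06 m is 0.075.

Emit:
{"fn": "step_arm", "kwargs": {
  "steps": "0 0 0 -0.0013 0;1 0 0 -0.0013 0;1 0 0 -0.0013 0;1 0 0 -0.0013 0;1 0 0 0.025 0;1 0 0 0.075 0;1 0 0 0.1375 0;1 0 0.05 0.175 0"
}}

```text
t: 6.62
position: [0.4716, 0.0256, 0.1896]
ee_rot: [[1.0, 0.002, 0.002], [0.002, -1.0, -0.0], [0.002, 0.0, -1.0]]
wrist_force: [0.9, -0.2, -0.0]
finger_gap: 0.0854
gripper_force: 0.0
```

Scaled: 0.18 m is 0.225, 0.16 m is 0.2.

Emit:
{"fn": "step_arm", "kwargs": {
  "steps": "1 0 0.075 0.0063 0;1 0 0.1375 0.0063 0;1 0 0.2 0.0063 0;1 0 0.225 0.0063 0;1 0 0.225 0.0063 0;1 0 0.225 0.0063 0"
}}

```text
t: 7.38
position: [0.4707, 0.2055, 0.1922]
ee_rot: [[1.0, 0.005, -0.001], [0.005, -1.0, -0.0], [-0.001, 0.0, -1.0]]
wrist_force: [-0.5, 0.6, -0.1]
finger_gap: 0.0855
gripper_force: 0.0
```

Run:
```python
from h import *
from m import *
c=wcap("w4"); print(c["st"]["position"],np.abs(c["st"]["joint_velocities"]).max())
u=wproj(c,[.501,.222,.01]);print(u,wproj(c,[.471,-.014,.057]))
M=comp(masks(c["pixels"])["washer"],u);p=np.argwhere(M)[:,::-1].astype(np.float32)
w=np.array([wplane(c,*q[0],.008)[:2] for q in cv2.convexHull(p)],np.float32);print(M.sum(),p.min(0),p.max(0),cv2.minEnclosingCircle(w),w.min(0),w.max(0))
```

```text
[0.47073023 0.20549153 0.19216092] 0.012191104722625327
(np.float64(305.6475997561587), np.float64(178.56405966170416)) (np.float64(572.1926252404867), np.float64(229.1634383137493))
1114 [277. 153.] [329. 203.] ((0.5007626414299011, 0.22434183955192566), 0.02270994894206524) [0.47920644 0.20197904] [0.5228979  0.24694408]
```

View pics/w4.png

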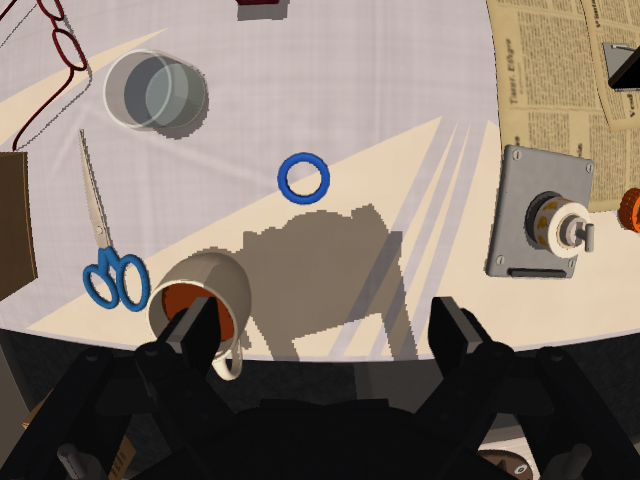

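The roll sits on the hub at (557,228) and the washer is at (303,178), with the mug near (200,300) and the jar near (140,90). I check clearances before going down.

Run:
```python
from h import *
c=pickle.load(open("w4.pkl","rb"))
print("mug rim",[wplane(c,*p,.086)[:2].round(3) for p in((149,315),(192,284),(235,315),(240,268))],"mug base far right",wplane(c,251,285,.03).round(3),"jar near",wplane(c,196,120,.0).round(3),wplane(c,172,100,.08).round(3))
t=pickle.load(open("top0.pkl","rb"));print("top mug",plane(t,170,299,.086).round(3),"jar",plane(t,167,232,.08).round(3))
```

```text
mug rim [array([0.406, 0.345]), array([0.435, 0.303]), array([0.41 , 0.272]), array([0.448, 0.265])] mug base far right [0.41 0.27 0.03] jar near [0.555 0.322 0.   ] [0.567 0.311 0.08 ]
top mug [0.402 0.308 0.086] jar [0.573 0.328 0.08 ]
```

Scaled: -0.181 m is -0.2263, 0.03 m is 0.0375.

Emit:
{"fn": "step_arm", "kwargs": {
  "steps": "1 0.0375 0.0238 -0.05 0;1 0.0375 0.0238 -0.1125 0;1 0.0375 0.0238 -0.175 0;1 0.0375 0.0238 -0.2125 0;1 0.0375 0.0238 -0.2263 0;0 0.0375 0.0238 -0.2263 0;0 0.0375 0.0238 -0.2263 0;0 0.0375 0.0238 -0.2263 0",
  "grip_force": 22
}}

```text
t: 8.43
position: [0.5019, 0.2257, 0.0129]
ee_rot: [[1.0, 0.005, 0.002], [0.005, -1.0, 0.001], [0.002, -0.001, -1.0]]
wrist_force: [-1.2, -2.7, 10.4]
finger_gap: 0.0441
gripper_force: 20.8
```

Emit:
{"fn": "step_arm", "kwargs": {
  "steps": "0 0 0 0 0;0 0 0 0 0;0 0 0 0 0;0 0 0 0 0"
}}

```text
t: 8.93
position: [0.5019, 0.2257, 0.0129]
ee_rot: [[1.0, 0.005, 0.002], [0.005, -1.0, 0.001], [0.002, -0.001, -1.0]]
wrist_force: [-0.7, -2.1, 9.8]
finger_gap: 0.0445
gripper_force: 21.0
```

Scaled: 0.17 m is 0.2125, 0.16 m is 0.2.

Emit:
{"fn": "step_arm", "kwargs": {
  "steps": "0 0 0 0.0375 0;0 0 0 0.1 0;0 0 -0.025 0.1625 0;0 -0.0125 -0.0875 0.2 0;0 -0.025 -0.15 0.2125 0;0 -0.0375 -0.1938 0.2125 0;0 -0.0375 -0.1938 0.2125 0;0 -0.0375 -0.1938 0.2125 0"
}}

```text
t: 9.93
position: [0.4715, 0.0707, 0.1821]
ee_rot: [[1.0, 0.004, 0.002], [0.004, -1.0, 0.0], [0.002, -0.0, -1.0]]
wrist_force: [-0.6, 0.0, -0.9]
finger_gap: 0.0437
gripper_force: 22.6
```

Run:
```python
from h import *
from m import *
c=wcap("w5"); s=c["st"];P=np.array(s["position"]);print(P,s["finger_gap"],np.abs(s["joint_velocities"]).max())
z=P[2]-.0129+.009
u=wproj(c,[P[0],P[1],z]);M=masks(c["pixels"])["washer"]
M[:int(u[1])-80]=0;M[int(u[1])+80:]=0;M[:,:int(u[0])-90]=0;M[:,int(u[0])+90:]=0
p=np.argwhere(M)[:,::-1].astype(np.float32)
w=np.array([wplane(c,*q[0],z)[:2] for q in cv2.convexHull(p)],np.float32);cc=cv2.minEnclosingCircle(w);print(M.sum(),p.min(0),p.max(0),cc,w.min(0)-P[:2],w.max(0)-P[:2])
```

```text
[0.47145541 0.07068687 0.18210044] 0.04369733545381786 0.016767272241321806
5315 [271. 253.] [377. 353.] ((0.4718371629714966, 0.07140730321407318), 0.023728057742118835) [-0.02298527 -0.02142956] [0.02400495 0.02301312]
```

View pics/w5.png

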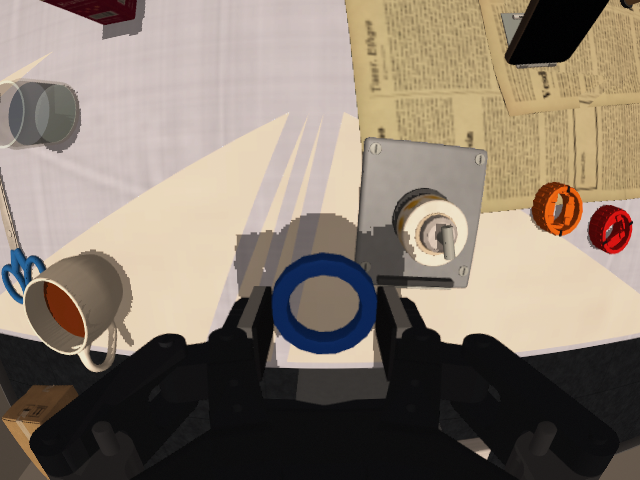

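The washer is centred in the jaws at (324,303). The roll is seated on the hub and the pin is visible at (447,238).

Scaled: -0.104 m is -0.13, -0.0845 m is -0.1056.

Emit:
{"fn": "step_arm", "kwargs": {
  "steps": "0 0 -0.0625 0 0;0 0 -0.1056 0 0;0 0 -0.1056 -0.025 0;0 0 -0.1056 -0.0688 0;0 0 -0.1056 -0.1063 0;0 0 -0.1056 -0.1225 0;0 0 -0.1056 -0.13 0;0 0 -0.1056 -0.13 0"
}}

```text
t: 10.98
position: [0.4713, -0.0138, 0.0776]
ee_rot: [[1.0, 0.005, 0.0], [0.005, -1.0, -0.0], [0.0, 0.0, -1.0]]
wrist_force: [1.5, -0.4, -1.1]
finger_gap: 0.0438
gripper_force: 22.6
```

Scaled: 0.07 m is 0.0875, -0.007 m is -0.0088.

Emit:
{"fn": "step_arm", "kwargs": {
  "steps": "0 0 0 -0.005 0;0 0 0 -0.0088 0;0 0 0 -0.0088 0;1 0 0 -0.0088 0;1 0 0 -0.0088 0;1 0 0 -0.0088 0;1 0 0 0.025 0;1 0 0 0.0875 0"
}}

```text
t: 11.98
position: [0.4698, -0.0139, 0.147]
ee_rot: [[1.0, 0.005, -0.004], [0.005, -1.0, 0.0], [-0.004, -0.0, -1.0]]
wrist_force: [1.0, 0.4, -0.4]
finger_gap: 0.0854
gripper_force: 0.0
```

Scaled: -0.15 m is -0.1875, -0.005 m is -0.0063.

Emit:
{"fn": "step_arm", "kwargs": {
  "steps": "1 -0.0063 -0.0375 0.0563 0;1 -0.0125 -0.1 0.0563 0;1 -0.025 -0.15 0.0563 0;1 -0.0313 -0.1875 0.0563 0;1 -0.0313 -0.1875 0.0563 0;1 -0.0313 -0.1875 0.0563 0"
}}

```text
t: 12.72
position: [0.4458, -0.1637, 0.1922]
ee_rot: [[1.0, 0.004, -0.0], [0.004, -1.0, 0.0], [-0.0, -0.0, -1.0]]
wrist_force: [0.2, -0.6, -0.4]
finger_gap: 0.0854
gripper_force: 0.0
```

Run:
```python
from h import *
c=wcap("w6"); s=c["st"];P=np.array(s["position"]);print(P,np.abs(s["joint_velocities"]).max())
h=cv2.cvtColor(c["pixels"],cv2.COLOR_BGR2HSV).astype(int)
u=np.array(wproj(c,[.484,-.154,.02]));print(u,wproj(c,[.471,-.014,.067]))
m=((h[...,0]<20)&(h[...,0]>6)&(h[...,1]>180)&(h[...,2]>110));Y,X=np.mgrid[:480,:640];m&=np.hypot(X-u[0],Y-u[1])<60
p=np.argwhere(m)[:,::-1].astype(np.float32)
w=np.array([wplane(c,*q[0],.026)[:2] for q in cv2.convexHull(p)],np.float32);print(m.sum(),cv2.minEnclosingCircle(w),w.min(0),w.max(0))
im=c["pixels"];u0,v0=int(u[0])-50,int(u[1])-50;a=cv2.resize(im[v0:v0+100,u0:u0+100],None,fx=4,fy=4,interpolation=cv2.INTER_CUBIC);print(u0,v0)
q=wproj(c,[.471,-.014,.06]);u0=max(0,int(q[0])-50);v0=max(0,int(q[1])-50)
b=cv2.resize(im[v0:v0+100,u0:u0+100],(400,400),interpolation=cv2.INTER_CUBIC);cv2.imwrite("pics/w6c.png",np.hstack([a,b]))
```

```text
[ 0.44579581 -0.16370647  0.19222546] 0.01567518308441198
[313.4069089  170.68435345] (np.float64(132.64386656044795), np.float64(198.8921349150634))
1997 ((0.48450329899787903, -0.152222141623497), 0.02433256059885025) [ 0.4603887  -0.17576411] [ 0.50798583 -0.12856853]
263 120
```

View pics/w6c.png

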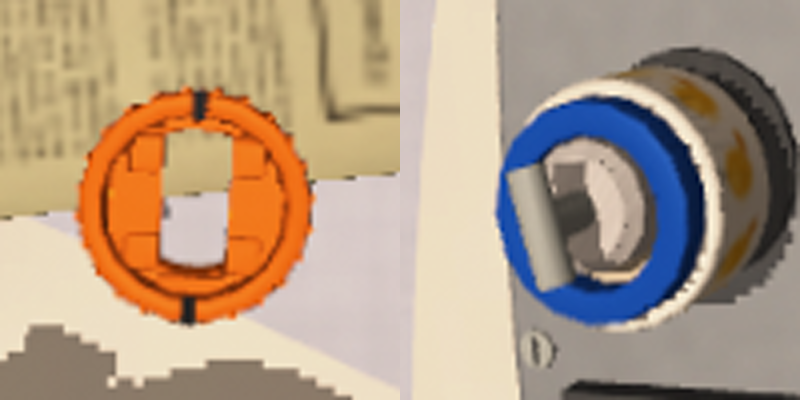

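The cap is at (0.4845, −0.152) with its marks at (200,105) and (190,312), so its yaw is about −0.045. The washer is on the roll and the pin is clear. The red decoy is close, so I turn the grip +0.4 and open less.

Scaled: -0.178 m is -0.2225, -0.03 m is -0.0375, 0.4 rad is 0.1273.

Emit:
{"fn": "step_arm", "kwargs": {
  "steps": "0.8 0.0188 0.0075 -0.0375 0.0477;0.8 0.0481 0.0144 -0.075 0.0955;0.8 0.0481 0.0144 -0.1125 0.1273;0.8 0.0481 0.0144 -0.1625 0.1273;0.8 0.0481 0.0144 -0.2063 0.1273;0.8 0.0481 0.0144 -0.2225 0.1273;0.8 0.0481 0.0144 -0.2225 0.1273;0 0.0481 0.0144 -0.2225 0.1273",
  "grip_force": 50
}}

```text
t: 13.78
position: [0.4852, -0.1525, 0.0154]
ee_rot: [[0.919, 0.394, 0.001], [0.394, -0.919, -0.001], [0.001, 0.001, -1.0]]
wrist_force: [0.4, -0.3, -0.1]
finger_gap: 0.0516
gripper_force: 0.0
```

Emit:
{"fn": "step_arm", "kwargs": {
  "steps": "0 0 0 0 0;0 0 0 0 0;0 0 0 0 0;0 0 0 0 0"
}}

```text
t: 14.28
position: [0.4853, -0.1527, 0.0159]
ee_rot: [[0.919, 0.394, 0.002], [0.394, -0.919, -0.001], [0.002, 0.001, -1.0]]
wrist_force: [-0.7, 2.7, 9.8]
finger_gap: 0.0459
gripper_force: 49.6
```

Scaled: 0.165 m is 0.2063, 0.13 m is 0.1625.

Emit:
{"fn": "step_arm", "kwargs": {
  "steps": "0 0 0 0.0375 0;0 0 0 0.1 0;0 -0.0125 0.025 0.1625 0;0 -0.0313 0.05 0.2063 0;0 -0.0313 0.075 0.2063 0;0 -0.0313 0.075 0.2063 0;0 -0.0313 0.075 0.2063 0"
}}

```text
t: 15.15
position: [0.4596, -0.0928, 0.1797]
ee_rot: [[0.919, 0.394, 0.001], [0.394, -0.919, -0.0], [0.001, 0.001, -1.0]]
wrist_force: [0.9, -0.3, -0.5]
finger_gap: 0.0459
gripper_force: 51.9
```

Run:
```python
from h import *
c=wcap("w7"); s=c["st"];P=np.array(s["position"]);print(P,s["finger_gap"],np.round(s["ee_rot"],3).tolist())
```

```text
[ 0.45963477 -0.09283949  0.17970183] 0.04589090163936031 [[0.919, 0.394, 0.001], [0.394, -0.919, -0.0], [0.001, 0.001, -1.0]]
```

View pics/w7.png

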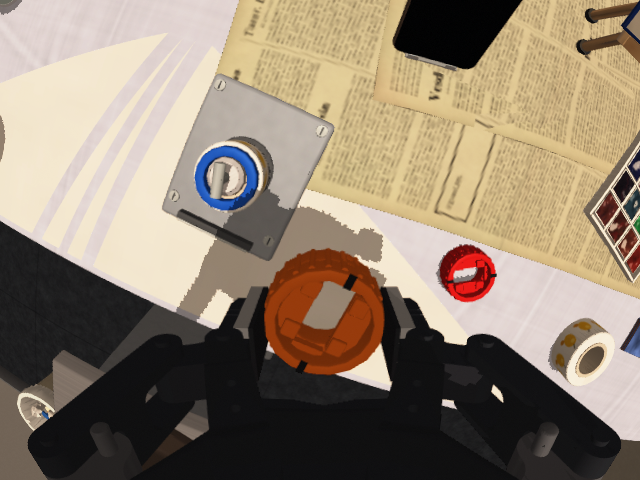

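The cap is held with its rim marks at (349,282) and (303,366), and the pin shows from (219,165) to (217,197). I compute the turn needed and the cap centre from these.

Run:
```python
from h import *
c=pickle.load(open("w7.pkl","rb")); P=np.array(c["st"]["position"]); z=P[2]+.0101
a,b=wplane(c,349,282,z)[:2],wplane(c,303,366,z)[:2];d=a-b;print("marks",(a+b)/2-P[:2],np.linalg.norm(d),np.arctan2(d[1],d[0]))
a,b=wplane(c,219,165,.087)[:2],wplane(c,217,197,.087)[:2];d=a-b;print("pin",(a+b)/2,np.linalg.norm(d),np.arctan2(d[1],d[0]))
l,r=wplane(c,265,315,z)[:2],wplane(c,385,315,z)[:2];print((l+r)/2-P[:2],np.linalg.norm(l-r))
w=pickle.load(open("w6.pkl","rb"))
f=lambda x,y:wplane(w,x/4+82,y/4+148,.087)[:2]
a,b=f(125+0,165),f(157,290);d=a-b;print("pin w6",(a+b)/2,np.linalg.norm(d),np.arctan2(d[1],d[0]))
```

```text
marks [-0.001047    0.00023341] 0.04157535931543873 -0.033157403806081315
pin [ 0.47125167 -0.01408663] 0.020563721310304317 0.287211473416333
[0.00351393 0.00206589] 0.04574752474113197
pin w6 [ 0.47044997 -0.01123201] 0.023917172609519817 0.1723612680272689
```

Scaled: -0.086 m is -0.1075, 0.079 m is 0.0988, 0.25 rad is 0.0796.

Emit:
{"fn": "step_arm", "kwargs": {
  "steps": "0 0.0075 0.05 0 0.0382;0 0.015 0.0988 0 0.0796;0 0.015 0.0988 -0.025 0.0796;0 0.015 0.0988 -0.0625 0.0796;0 0.015 0.0988 -0.0875 0.0796;0 0.015 0.0988 -0.1025 0.0796;0 0.015 0.0988 -0.1075 0.0796;0 0.015 0.0988 -0.1075 0.0796"
}}

```text
t: 16.2
position: [0.4716, -0.0137, 0.0934]
ee_rot: [[0.793, 0.609, 0.0], [0.609, -0.793, 0.0], [0.0, 0.0, -1.0]]
wrist_force: [0.0, 0.2, -0.1]
finger_gap: 0.0462
gripper_force: 51.9
```

Emit:
{"fn": "step_arm", "kwargs": {
  "steps": "0 0 0 -0.0038 0;0 0 0 -0.0063 0;0 0 0 -0.0088 0;0 0 0 -0.0088 0"
}}

```text
t: 16.7
position: [0.4714, -0.0135, 0.0862]
ee_rot: [[0.793, 0.609, -0.0], [0.609, -0.793, 0.0], [-0.0, -0.0, -1.0]]
wrist_force: [0.7, -0.5, -0.2]
finger_gap: 0.0459
gripper_force: 51.9
```

No force at underside 70 mm, below the 74 mm at which it would rest on the pin, so the slot is over the pin. Now I press.

Scaled: -0.0125 m is -0.0156, -0.011 m is -0.0138.

Emit:
{"fn": "step_arm", "kwargs": {
  "steps": "0 0 0 -0.0038 0;0 0 0 -0.0075 0;0 0 0 -0.0113 0;0 0 0 -0.0138 0;0 0 0 -0.0156 0;0 0 0 -0.0156 0"
}}

```text
t: 17.45
position: [0.4717, -0.0135, 0.0739]
ee_rot: [[0.793, 0.609, 0.001], [0.609, -0.793, -0.0], [0.0, 0.0, -1.0]]
wrist_force: [-1.1, 0.7, 11.0]
finger_gap: 0.046
gripper_force: 52.9
```

Emit:
{"fn": "step_arm", "kwargs": {
  "steps": "0 0 0 -0.0019 0;0 0 0 -0.0031 0;0 0 0 -0.0031 0;0 0 0 -0.0031 0"
}}

```text
t: 17.95
position: [0.4717, -0.0135, 0.0717]
ee_rot: [[0.793, 0.609, 0.001], [0.609, -0.793, -0.0], [0.001, 0.001, -1.0]]
wrist_force: [-2.4, -0.4, 16.0]
finger_gap: 0.0459
gripper_force: 53.5
```

Scaled: 0.4 rad is 0.1273.

Emit:
{"fn": "step_arm", "kwargs": {
  "steps": "0 0 0 0 0.0318;0 0 0 0 0.0637;0 0 0 0 0.0955;0 0 0 0 0.1273;0 0 0 0 0.1273"
}}

```text
t: 18.58
position: [0.4722, -0.0135, 0.0718]
ee_rot: [[0.492, 0.871, 0.002], [0.871, -0.492, -0.0], [0.001, 0.001, -1.0]]
wrist_force: [-0.1, 0.0, 14.7]
finger_gap: 0.046
gripper_force: 53.3
```

```bash
python3 -c "
from h import *
s=ctrl.read_state();print(s['ft_torque'],s['wrist_force'],s['joint_pos'])"
```

```text
[0.07455237 0.00636732 0.03656044] [-0.05251186  0.04874501 14.70117365] [-9.28896409e-02  5.00060470e-01  2.14160504e+00  1.37497380e-04
  4.98392636e-01  4.21415033e-01]
```

Scaled: 1.17 rad is 0.3724.

Emit:
{"fn": "step_arm", "kwargs": {
  "steps": "0 0 0 0 0.0477;0 0 0 0 0.0955;0 0 0 0 0.1432;0 0 0 0 0.191;0 0 0 0 0.2387;0 0 0 0 0.2865;0 0 0 0 0.3342;0 0 0 0 0.3724"
}}

```text
t: 19.58
position: [0.4722, -0.0135, 0.0718]
ee_rot: [[-0.612, 0.791, 0.002], [0.791, 0.612, -0.0], [-0.001, 0.001, -1.0]]
wrist_force: [0.0, 0.7, 14.9]
finger_gap: 0.0459
gripper_force: 53.6
```

Scaled: 0.005 m is 0.0063, 0.004 m is 0.005.

Emit:
{"fn": "step_arm", "kwargs": {
  "steps": "0 0 0 0 0;0 0 0 0 0;0 0 0 0.0025 0;0 0 0 0.005 0;0 0 0 0.0063 0;0 0 0 0.0063 0"
}}

```text
t: 20.32
position: [0.4721, -0.0135, 0.0766]
ee_rot: [[-0.608, 0.794, 0.001], [0.794, 0.608, -0.0], [-0.001, 0.001, -1.0]]
wrist_force: [1.0, 0.6, 8.2]
finger_gap: 0.0462
gripper_force: 52.5
```

Scaled: 0.001 m is 0.0013.

Emit:
{"fn": "step_arm", "kwargs": {
  "steps": "0 0 0 0.0013 0;0 0 0 0.0013 0"
}}

```text
t: 20.58
position: [0.4721, -0.0135, 0.0776]
ee_rot: [[-0.608, 0.794, 0.001], [0.794, 0.608, -0.0], [-0.001, 0.001, -1.0]]
wrist_force: [1.1, 0.7, 7.4]
finger_gap: 0.0463
gripper_force: 52.5
```

Scaled: 0.11 m is 0.1375, 0.1 m is 0.125.

Emit:
{"fn": "step_arm", "kwargs": {
  "steps": "1 0 0 0 0;1 0 0 0 0;1 0 0 0 0;1 0 0 0.025 0;1 0 0 0.075 0;1 0 0 0.125 0;1 0 0 0.1375 0"
}}

```text
t: 21.45
position: [0.4725, -0.0136, 0.1894]
ee_rot: [[-0.608, 0.794, 0.003], [0.794, 0.608, -0.0], [-0.002, 0.003, -1.0]]
wrist_force: [-0.5, 0.1, -0.8]
finger_gap: 0.0858
gripper_force: 0.0
```

Scaled: -0.12 m is -0.15, -0.09 m is -0.1125, -0.7 rad is -0.2228.

Emit:
{"fn": "step_arm", "kwargs": {
  "steps": "1 0 -0.0375 0 -0.0573;1 0 -0.075 0 -0.1146;1 0 -0.1125 0 -0.1719;1 0 -0.15 0 -0.2228;1 0 -0.15 0 -0.2228;1 0 -0.15 0 -0.2228"
}}

```text
t: 22.2
position: [0.471, -0.1331, 0.1867]
ee_rot: [[0.044, 0.999, -0.001], [0.999, -0.044, 0.0], [0.0, -0.001, -1.0]]
wrist_force: [-0.2, 0.7, 0.2]
finger_gap: 0.0858
gripper_force: 0.0
```

Run:
```python
from h import *
c=wcap("w8"); print(c["st"]["position"])
w=imaging.capture("side");im=w["pixels"]
q=wproj(c,[.471,-.014,.06]);print(q);u0=min(max(0,int(q[0])-60),520);v0=min(max(0,int(q[1])-60),360)
a=cv2.resize(c["pixels"][v0:v0+120,u0:u0+120],(400,400),interpolation=cv2.INTER_CUBIC)
b=cv2.resize(im[215:295,255:335],(400,400),interpolation=cv2.INTER_CUBIC);cv2.imwrite("pics/w8c.png",np.hstack([a,b]));print(u0,v0)
```

```text
[ 0.4710041  -0.13310752  0.18674913]
(np.float64(317.25808773651613), np.float64(65.63035596910518))
257 5
```

View pics/w8c.png

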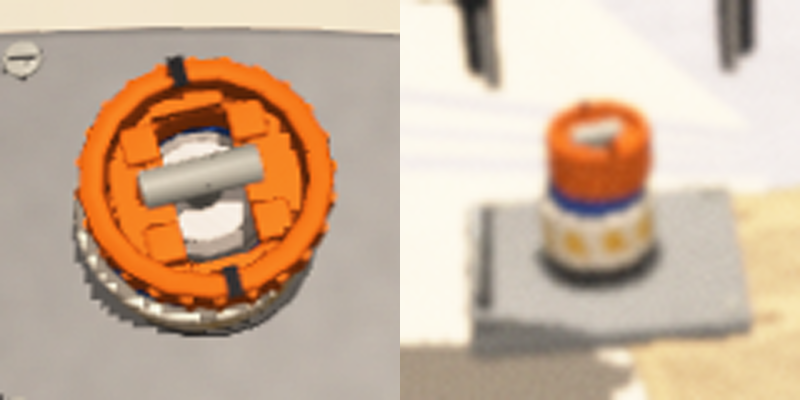

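The pin lies across the slot, between the lands in the cross groove, and the stack is clamped. The gripper is clear.

```bash
python3 -c "
from rig import ctrl
print(ctrl.hand_in())"
```

```text
the job is handed in; nothing more can be done
None
```

The job is handed in: the roll, washer and orange cap are on the stand, and the last picture shows the cap locked with the pin in its cross groove; peak press was about 16 N at roughly 22 s, and the carton, jar and mug were not touched.

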